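# Vent the lift-off fixture and hold its cam lever at the top

### The job

The finished module has to come up out of its fixture: first set the handle of the small vacuum vent valve half open, midway between square to its pipe and along it, and let go of it. Then raise the fixture's spring-loaded cam lever to its highest lift, where the lever stands upright, and finish while holding it there with the gripper, since it springs back if let go. Leave everything else on the bench where it is.

Things in the scene. Friction and masses are not known exactly. Their poses are not given: they have to be found in the camera images.
- fixture: Lift-off fixture, fixed on the left or right half of the bench: aluminium base 140 x 140 x 12 mm, two cheeks, black square frame 120 x 120 mm on top, its top 106 mm above the bench. Origin: centre of the base's underside. x points away from the side the resting lever leans to, y along the axle, z up; the lever is on its -y side. Turned up to 0.3 rad.
- lever_axle (a point): Point on the axle's line of the cam lever, 50 mm above the bench, level along the axle with the middle of the lever's hand bar (98 mm to the fixture's -y side); the axle runs along the fixture's y.
- lever_grip (a point): Middle of the cam lever's hand bar: a black round bar, 16 mm thick, parallel to the axle and 100 mm from it, sticking out 51 mm from the end of the flat steel lever arm, away from the frame (this point is 24 mm beyond the arm's outer face). At rest it is 86 mm above the bench, at the highest lift 150 mm.
- cam_lever (a joint): Angle of the cam lever, rad. 0: at rest, leaning 1.2 rad from upright to the fixture's -x side (towards the robot); grows as it is raised, end stop at 1.8. The eccentric lifts most at 1.2, lever upright; before and beyond, less. A return spring (0.30 Nm at 0, 0.66 Nm at 1.2: 3 to 7 N at the hand bar) pulls it all the way back when let go.
- ejector (a joint): Lift of the ejector plate with the black module in the frame's opening, m: 0 at rest (module flush with the frame), 0.0128 at the highest lift. It only follows the cam.
- vent_valve: Vacuum vent valve, fixed to the bench on the other half: small ball valve, brass body 50 mm long and 34 mm across on an aluminium foot 90 x 70 mm, pipe along its x at 42 mm height, 160 mm overall, small round gauge (top 93 mm above the bench) 62 mm to +x. Origin: centre of the foot's underside; z up. Turned up to 0.4 rad.
- valve_axis (a point): On the vertical axis of the valve's stem, at the handle's mid height, 85 mm above the bench.
- valve_grip (a point): Where to take the valve's handle, 58 mm from the stem's axis. The handle is a flat level steel bar, 12 mm wide, 16 mm high (77 to 93 mm above the bench), ending 76 mm from the axis.
- valve_handle (a joint): Angle of the valve handle, rad. 0: closed, the handle square to the pipe, pointing to the valve's -y; grows clockwise seen from above, to 1.571: fully open, handle along the pipe, pointing to the valve's -x. 0.785 is half open. It starts at 0 to 0.4 and stays where it is left (friction 0.12 Nm).
- foam_pad: Bystander: pink foam pad with modules, 200 x 140 x 22 mm, loose, on the left; origin under its centre.
- foam_pad2: Bystander: pink foam pad with modules, 200 x 140 x 22 mm, loose, on the right; origin under its centre.
- tape_roll: Bystander: roll of tape lying flat, 64 mm across, 18 mm high, between fixture and valve.
- screwdriver: Bystander: screwdriver lying on the bench between fixture and valve.
- tweezers: Bystander: steel tweezers, 120 mm long, lying on the bench.
- screw_dish: Bystander: white dish, 60 mm across, 25 mm high.
- flux_bottle: Bystander: small bottle, 40 mm across, 85 mm high, standing.
Mind the look-alikes: they are no part of the job. Of the things like the vent_valve, leave any that is purple; of the rest the smaller one is meant.

How it is judged:
By the outcome, as a careful person would: the job done as asked, in the order asked, and still so for the second after the job is handed in, while the arm keeps its last pose, push and grip.
It also fails if it takes over 48 s, if anything falls off the work surface, if the arm or the gripper's body presses on something with over 40 N, if the wrist force passes 120 N, or if a joint passes its speed limit or range.

### The arm

A 6-joint arm with a two-finger parallel gripper is mounted at the origin on the work surface. World frame = base frame: x ahead of the robot, y to its left, z up, the work surface at z = 0. Lengths are in mm, angles in degrees, forces in N, time in s.
With the tool pointing down it reaches from about 350 to 725 mm from the base axis. Payload 4.3 kg.
Tool frame: the origin (TCP) lies midway between the tips of the shut fingers; the grasp point (between the pads) lies 19 mm behind it; z points along the fingers, y is the line along which they close (so a half turn about z gives the same grasp; the last joint's range is limited). The gripper opens to 85 mm and grips with 20 to 120 N. Pads are 22 mm wide; open, the fingers measure 114 mm over their backs; the gripper's body (76 mm by 85 mm) begins 54 mm behind the grasp point. The pads swing forward as they close: fully open they stand 13 mm farther back than shut.
Start: joints at [61.576, 21.618, 4.641, 73.018, 0, 83.68], TCP at [216.383, 532.771, 231.329] pointing down, gripper open.
Joint ranges: [-156.06, 156.06], [-48.1, 94.91], [-58.44, 69.94], [-101.28, 121.22], [-78.64, 73.56], [-180, 180]. Speed limits (degrees/s): [147.25, 147.25, 180, 180, 180, 180].

### API

Orientations are given as [roll, pitch, yaw] about the fixed x, y, z axes, in that order (R = Rz(yaw) Ry(pitch) Rx(roll)).
In Python, from cell import env gives the robot as it stands.
- The arm moves only by the shell command python3 -m jog 'ROWS' [FORCE]. ROWS is JSON, a list of rows, each a list of 3 entries, a list of its own where there are three numbers: the shift along the world's x, y, z in cm, then the turn about the world's z in degrees, then the opening, from 0 (shut) to 1 (fully open). In form: [[[x, y, z], turn, jaw], ...]. A call has 1 to 10 rows; each row is the pose to reach, as a shift and turn from the pose commanded when the call began; what a row does not reach only later rows make up. A row lasts 1/12 s, in which the tool goes at most 41.7 mm and 7.16 degrees, less where a joint would pass 70% of its speed; a pose out of reach is approached as far as the arm can. A call with a gripper value outside its range is refused whole. The fingers move at their own pace and stop on an object; FORCE is the grip in N (left out, the last holds). Time passes only in rows, so rows that repeat a pose let the fingers close. It gives the time, the measured TCP pose, the force, the opening and the grip force at its end, in the units of the state.
- env.get_obs(): the state, without advancing time (a new reading comes with each control period).
- env.grab_frame(name): name is "side" or "top" or "wrist"; returns a dict with "image" (480x640x3 uint8, red, green, blue), "z_map" (480x640 float32, mm along the optical axis (not along the pixel's ray), 0 where there is no reading), "fx", "fy", "cx", "cy" (pixels), "k1" (the pictures are not rectified: a ray, as slopes to the right and down, at radius r is drawn at 1 + k1 r^2 times it, then the intrinsics apply), "T" (4x4, takes a point from camera to world coordinates); the wrist camera has in their place "tool_from_camera" (4x4, takes a point from camera to tool coordinates, whose origin is the TCP and whose axes are the flange's). Camera axes: x right, y down, z forward; pixel columns grow to the right and rows downward; lengths in mm; the calibration is good to about 2 mm. A picture is of the moment at which its call begins: read the wrist's pose just before it.
- env.finish_job(): hands the job in; it is judged then, once.
The state is a dict: "clock": time; "joint_positions": joint angles; "qvel": joint speeds; "joint_torque": joint torques, N m; "ee_pos": TCP position; "tool_rot": TCP orientation; "wrist_force": force on the tool from outside, world axes, zero at the start; "moment": the same for the moment, N m; "gripper_width": finger opening in mm; "gripper_force": force on a finger pad.
Only numpy, scipy, OpenCV 4.12 (cv2) and the standard library are available. Lean on these libraries where they do the work, as an engineer would, in place of code of your own. Each camera call takes 0.05 s, during which the arm holds its last target. There are 200 camera calls.

## Working session

There is one attempt and no reset: what is moved stays moved. The work goes in short steps, Python scripts to look and compute and a shell command to move; the robot and the scene stay as the last step left them, time stands still between calls to the robot, and variables do not carry over. Pictures are saved under pics/ and viewed, at most 10 in all, crops included, and the job is handed in when it is done.

```bash
mkdir -p pics; ls; cat > h.py <<'E'
from cell import env
import numpy as np, cv2
def grab(n,save=None):
    o=env.get_obs(); f=env.grab_frame(n)
    if save: cv2.imwrite('pics/'+save,f['image'][...,::-1])
    return o,f
def rays(f,uv):
    uv=np.atleast_2d(np.float64(uv)); d=np.c_[(uv[:,0]-f['cx'])/f['fx'],(uv[:,1]-f['cy'])/f['fy']]
    p=d.copy()
    for _ in range(20): p=d/(1+f['k1']*(p**2).sum(1,keepdims=True))
    return np.c_[p,np.ones(len(p))]
def plane(f,uv,z,T=None):
    T=f['T'] if T is None else T
    r=rays(f,uv)@T[:3,:3].T; o=T[:3,3]
    return o+r*((z-o[2])/r[:,2:])
def cloud(f,uv,T=None):
    T=f['T'] if T is None else T
    uv=np.atleast_2d(uv).astype(int); z=f['z_map'][uv[:,1],uv[:,0]]
    return (rays(f,uv)*z[:,None])@T[:3,:3].T+T[:3,3]
E
python3 - <<'E'
from h import *
for n in('top','side'):
    o,f=grab(n,n+'0.png'); print(n,f['T'].round(2).tolist(),f['fx'],f['k1'])
print(o)
E
```

```text
pics
top [[0.06, -0.98, 0.2, 310.92], [-1.0, -0.06, 0.01, -0.86], [0.0, -0.2, -0.98, 1291.39], [0.0, 0.0, 0.0, 1.0]] 566.2116146507125 -0.07099584298886782
side [[-0.94, -0.17, 0.31, 148.18], [-0.35, 0.51, -0.79, 1030.54], [-0.02, -0.84, -0.54, 767.48], [0.0, 0.0, 0.0, 1.0]] 461.18140059581833 -0.07748433241817146
{'clock': 0.05, 'joint_positions': array([ 6.15744493e+01,  2.16591297e+01,  4.56343673e+00,  7.30167719e+01,
       -3.10680443e-04,  8.36796071e+01]), 'qvel': array([-0.02087202, -0.10487543,  0.03199752,  0.01030704,  0.01380082,
        0.05302883]), 'joint_torque': array([ 9.38852609e-04, -4.65117466e+01,  2.70859945e+01,  1.28098155e-02,
       -2.20546337e-05,  1.18172233e-05]), 'ee_pos': array([216.07362413, 532.16927659, 230.39182837]), 'tool_rot': array([-1.79888185e+02, -1.20722357e-02,  1.57894831e+02]), 'wrist_force': array([-0.15984273,  0.30114041, -0.27359872]), 'moment': array([0.04974402, 0.03378206, 0.01261609]), 'gripper_force': 0.0, 'gripper_width': 85.62682719821846}
```

View pics/top0.png

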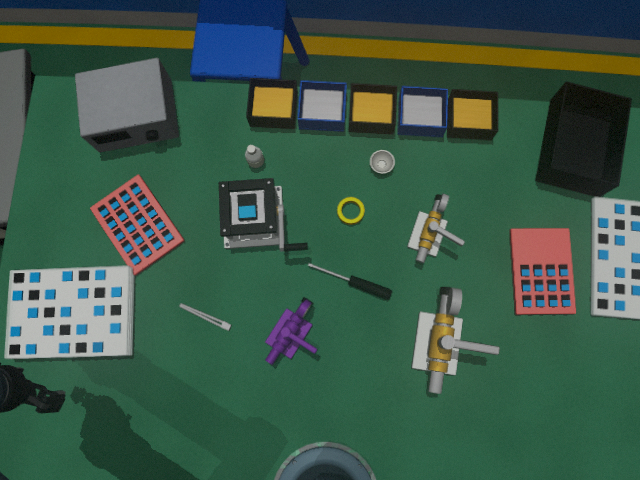

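View pics/side0.png

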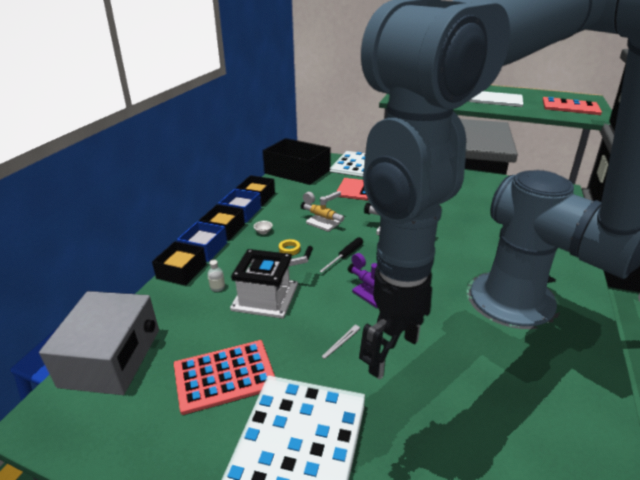

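The top view shows the small brass valve with its stem near (433,227), its handle tip near (462,243) and its gauge at (440,203). The larger brass valve is at (443,345) and the purple one at (290,335). The fixture is at (248,207), with the lever's hand bar from (285,247) to (308,246). The side view agrees.

```bash
python3 - <<'E'
from h import *
o,f=grab('top')
im=f['image']; hsv=cv2.cvtColor(im,cv2.COLOR_RGB2HSV)
def win(u0,v0,u1,v1):
    v,u=np.mgrid[v0:v1,u0:u1]; return np.c_[u.ravel(),v.ravel()]
def cols(uv): return hsv[uv[:,1],uv[:,0]].astype(int), 
# valve
uv=win(400,185,475,275); P=cloud(f,uv); h=hsv[uv[:,1],uv[:,0]].astype(int)
green=(h[:,0]>60)&(h[:,0]<90)&(h[:,1]>100)
foot=(h[:,1]<60)&(h[:,2]>150)&(P[:,2]<25); 
m=np.zeros((480,640),np.uint8); k=foot; m[uv[k,1],uv[k,0]]=1
print('foot n',k.sum())
k=(h[:,1]<70)&(P[:,2]>68)&(P[:,2]<105)
print('high grey',k.sum(), np.c_[uv[k],P[k].round(0)][::12].astype(int).tolist())
brass=(h[:,0]>10)&(h[:,0]<32)&(h[:,1]>110)
p=plane(f,uv[brass],42)[:,:2]; 
c=p.mean(0); _,_,V=np.linalg.svd(p-c); print('brass',c,V[0],np.degrees(np.arctan2(V[0][1],V[0][0])))
# bar
uv=win(270,225,320,265); P=cloud(f,uv); h=hsv[uv[:,1],uv[:,0]].astype(int)
k=(h[:,2]<60)&(P[:,2]>60)&(P[:,2]<110)
print('bar',k.sum(),np.c_[uv[k],P[k].round(0)][::10].astype(int).tolist())
# frame top
uv=win(210,170,290,245);h=hsv[uv[:,1],uv[:,0]].astype(int);P=cloud(f,uv)
k=(h[:,2]<60)&(abs(P[:,2]-106)<12); m=np.zeros((480,640),np.uint8); m[uv[k,1],uv[k,0]]=1
m=cv2.morphologyEx(m,cv2.MORPH_OPEN,np.ones((3,3)))
q=np.argwhere(m)[:,::-1]; w=plane(f,q,106)[:,:2].astype(np.float32); print('frame',cv2.minAreaRect(w), P[k,2].mean())
big=np.hstack([cv2.resize(im[180:280,395:480],None,fx=4,fy=4),cv2.resize(im[165:265,215:325],None,fx=4,fy=4)])
cv2.imwrite('pics/crop.png',big[...,::-1]); print(big.shape)
E
```

```text
foot n 449
high grey 409 [[442, 194, 668, -221, 81], [442, 196, 661, -219, 90], [446, 197, 657, -227, 98], [441, 199, 653, -216, 94], [445, 200, 653, -226, 90], [439, 202, 651, -215, 77], [443, 203, 644, -221, 94], [438, 205, 645, -213, 74], [442, 206, 639, -220, 89], [437, 208, 638, -211, 74], [441, 209, 635, -220, 78], [441, 211, 631, -220, 77], [432, 223, 597, -197, 96], [435, 224, 595, -204, 98], [429, 226, 591, -192, 92], [430, 227, 589, -194, 92], [429, 228, 588, -193, 88], [442, 228, 589, -220, 90], [439, 229, 585, -213, 94], [436, 230, 583, -207, 91], [432, 231, 582, -200, 83], [444, 231, 582, -225, 92], [445, 232, 580, -227, 92], [445, 233, 578, -227, 91], [447, 234, 576, -231, 91], [448, 235, 573, -233, 94], [449, 236, 572, -236, 91], [450, 237, 569, -238, 93], [452, 238, 566, -241, 98], [453, 239, 566, -245, 89], [454, 240, 564, -247, 90], [456, 241, 561, -251, 94], [457, 242, 559, -253, 92], [460, 243, 557, -260, 92], [462, 245, 554, -265, 91]]
brass [ 593.35745377 -199.82317361] [-0.96630928  0.25738372] 165.08512194922525
bar 215 [[272, 225, 569, 147, 110], [274, 227, 566, 143, 105], [272, 229, 562, 147, 105], [275, 230, 560, 140, 104], [271, 232, 557, 150, 96], [299, 243, 538, 88, 88], [286, 244, 534, 116, 88], [296, 244, 534, 94, 94], [306, 244, 535, 72, 94], [293, 245, 532, 100, 92], [303, 245, 532, 79, 95], [290, 246, 529, 106, 95], [300, 246, 530, 85, 94], [287, 247, 526, 113, 94], [297, 247, 528, 91, 94], [307, 247, 529, 70, 94], [293, 248, 525, 100, 94], [303, 248, 527, 79, 89], [289, 249, 523, 108, 92], [299, 249, 524, 87, 90], [286, 250, 520, 115, 89], [296, 250, 522, 93, 87]]
frame ((607.5547485351562, 204.9634246826172), (122.18376922607422, 121.10516357421875), 7.724519729614258) 105.506277706731
(400, 780, 3)
```

View pics/crop.png

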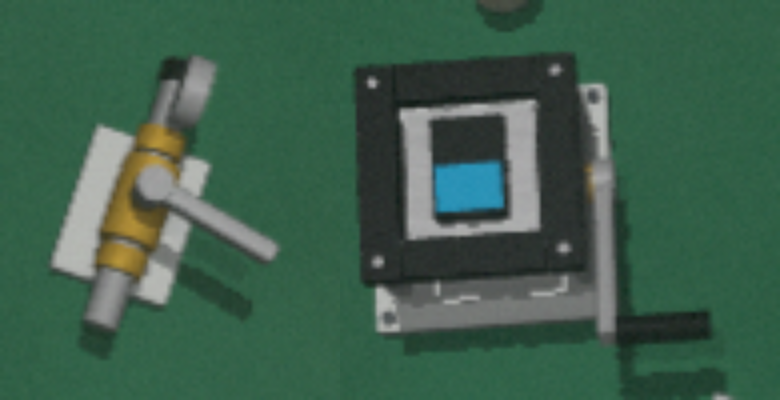

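```bash
python3 - <<'E'
from h import *
o,f=grab('top')
im=f['image']; hsv=cv2.cvtColor(im,cv2.COLOR_RGB2HSV)
v,u=np.mgrid[185:275,400:475]; uv=np.c_[u.ravel(),v.ravel()]; P=cloud(f,uv); h=hsv[uv[:,1],uv[:,0]].astype(int)
foot=(h[:,1]<70)&(h[:,2]>140)&(P[:,2]<25)
print('foot z',np.median(P[foot,2])); w=plane(f,uv[foot],10)[:,:2].astype(np.float32); print(cv2.minAreaRect(w))
brass=(h[:,0]>10)&(h[:,0]<32)&(h[:,1]>110)
w=plane(f,uv[brass],50)[:,:2].astype(np.float32); print('brass',cv2.minAreaRect(w))
k=(h[:,1]<70)&(P[:,2]>80)&(P[:,2]<105)&(uv[:,1]>220)
m=np.zeros((480,640),np.uint8); m[uv[k,1],uv[k,0]]=1
w=plane(f,uv[k],93)[:,:2]; arm=w[w[:,1]<-210].astype(np.float32)
l=cv2.fitLine(arm,cv2.DIST_L2,0,.01,.01).ravel(); print('handle line',l,np.degrees(np.arctan2(l[1],l[0])))
print('rect',cv2.minAreaRect(arm),'tip',w[w[:,1].argsort()[:6]].mean(0))
cap=w[w[:,1]>-211]; print('cap',cv2.minEnclosingCircle(cap.astype(np.float32)))
E
```

```text
foot z 11.835563625371492
((593.3628540039062, -200.98147583007812), (68.16999053955078, 87.92008209228516), 73.85755157470703)
brass ((593.1243896484375, -200.43902587890625), (31.123445510864258, 88.29784393310547), 73.66588592529297)
handle line [ 4.6619198e-01  8.8468355e-01  5.7115112e+02 -2.3819440e+02] 62.212605
rect ((571.14404296875, -237.3119354248047), (65.82430267333984, 14.491562843322754), 62.661964416503906) tip [ 559.64104354 -266.97364861]
cap ((589.5872802734375, -201.64979553222656), 13.262372970581055)
```

```bash
python3 -m jog '[[[0.6,-1.3,0],-1.6,0.6],[[1.7,-3.9,0],-5,0.6],[[3.4,-7.6,0],-10,0.6],[[5,-11,0],-15,0.6],[[6.6,-15,0],-20,0.6],[[8.3,-18.5,0],-25,0.6],[[10,-22,0],-30,0.6],[[11.7,-26,0],-35,0.6],[[13.3,-29.8,0],-40,0.6],[[15,-33.6,0],-45,0.6]]' 40
python3 -m jog '[[[1.6,-3.6,0],-5,0.6],[[3.2,-7.2,0],-10,0.6],[[4.8,-10.8,0],-15,0.6],[[6.4,-14.4,0],-20,0.6],[[8,-18,0],-25,0.6],[[9.6,-21.6,0],-30,0.6],[[11.2,-25.2,0],-35,0.6],[[12.8,-28.8,0],-40,0.6],[[14.4,-32.4,0],-45,0.6],[[16,-36,0],-50.4,0.6]]'
python3 -m jog '[[[1.5,-3.3,-1],0,0.6],[[2.8,-6.2,-3],0,0.6],[[3.6,-8.0,-4],0,0.6],[[4,-8.9,-5],0,0.6],[[4,-8.9,-5],0,0.6],[[4,-8.9,-5],0,0.6]]'
python3 - <<'E'
from h import *
from scipy.spatial.transform import Rotation as R
o,f=grab('wrist','w1.png')
T=np.eye(4);T[:3,:3]=R.from_euler('xyz',o['tool_rot'],degrees=True).as_matrix();T[:3,3]=o['ee_pos']
np.save('T.npy',T@f['tool_from_camera']); print(o['ee_pos'],o['tool_rot'],o['wrist_force'],f['z_map'][240,320])
E
```

```text
clock: 1.03
ee_pos: [365.9, 196.1, 231.4]
tool_rot: [180.0, 0.0, 112.7]
wrist_force: [1.2, 0.7, 0.0]
gripper_width: 51.3
gripper_force: 0.0
clock: 1.87
ee_pos: [526.1, -164.0, 231.1]
tool_rot: [-180.0, -0.0, 62.2]
wrist_force: [0.8, 1.1, -0.6]
gripper_width: 50.9
gripper_force: 0.0
clock: 2.37
ee_pos: [565.1, -250.2, 180.6]
tool_rot: [-179.9, -0.0, 62.5]
wrist_force: [-0.3, 0.6, 0.2]
gripper_width: 51.5
gripper_force: 0.0
[ 565.07836708 -250.17542595  180.60434244] [-1.79865219e+02 -3.47518632e-02  6.24918728e+01] [-0.31053429  0.56110662  0.15046125] 242.43533
```

View pics/w1.png

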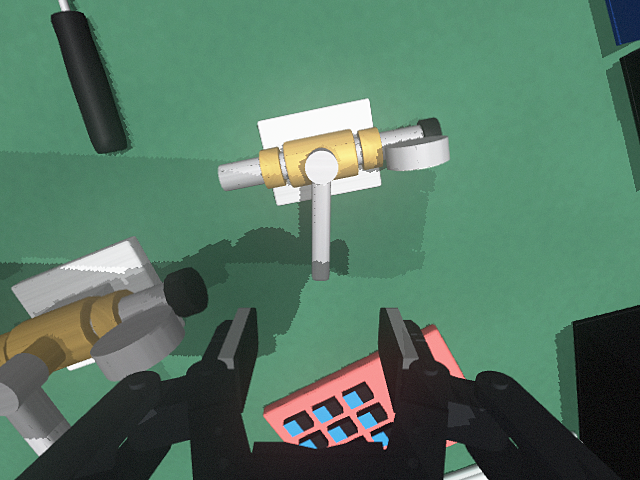

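The wrist view shows the handle from its stem (320,167) to its tip (320,278), roughly aligned with the jaws. I'll measure it more closely here.

```bash
python3 - <<'E'
from h import *
o,f=grab('wrist'); T=np.load('T.npy'); hsv=cv2.cvtColor(f['image'],cv2.COLOR_RGB2HSV)
def reg(u0,v0,u1,v1):
    v,u=np.mgrid[v0:v1,u0:u1]; uv=np.c_[u.ravel(),v.ravel()]; return uv,cloud(f,uv,T),hsv[uv[:,1],uv[:,0]].astype(int)
uv,P,h=reg(300,205,345,290); k=(h[:,1]<60)&(P[:,2]>85); p=plane(f,uv[k],93,T)[:,:2].astype(np.float32)
print('z',np.median(P[k,2]));l=cv2.fitLine(p,cv2.DIST_L2,0,.01,.01).ravel();print('handle',np.degrees(np.arctan2(l[1],l[0])),cv2.minAreaRect(p))
uv,P,h=reg(295,140,345,185); k=(h[:,1]<60)&(P[:,2]>85);print('cap',cv2.minEnclosingCircle(plane(f,uv[k],np.median(P[k,2]),T)[:,:2].astype(np.float32)),np.median(P[k,2]))
uv,P,h=reg(250,90,390,210); k=(h[:,1]<60)&(h[:,2]>150)&(P[:,2]<22);print('foot',cv2.minAreaRect(plane(f,uv[k],12,T)[:,:2].astype(np.float32)))
k=(h[:,0]>10)&(h[:,0]<32)&(h[:,1]>100);print('brass',cv2.minAreaRect(plane(f,uv[k],50,T)[:,:2].astype(np.float32)))
E
```

```text
z 92.05102025037829
handle 62.21936 ((567.434814453125, -244.7127227783203), (51.19390869140625, 15.612863540649414), 63.08264923095703)
cap ((591.4039306640625, -202.75730895996094), 10.999899864196777) 93.32581310490167
foot ((591.9652099609375, -202.33599853515625), (69.44145202636719, 89.51554870605469), 73.7288589477539)
brass ((591.8743286132812, -202.133056640625), (32.16120529174805, 86.87101745605469), 73.61128234863281)
```

```bash
python3 -m jog '[[[0,-0.3,-1],0,0.6],[[0,-0.3,-3],0,0.6],[[0,-0.3,-5],0,0.6],[[0,-0.3,-7],0,0.6],[[0,-0.3,-9],0,0.6],[[0,-0.3,-10.5],0,0.6],[[0,-0.3,-11.4],0,0.6],[[0,-0.3,-11.4],0,0.6],[[0,-0.3,-11.4],0,0.2],[[0,-0.3,-11.4],0,0.2]]' 30
python3 -m jog '[[[0,0,0],0,0],[[0,0,0],0,0],[[0,0,0],0,0],[[0,0,0],0,0],[[0,0,0],0,0],[[0,0,0],0,0]]'
```

```text
clock: 3.3
ee_pos: [566.7, -254.2, 68.7]
tool_rot: [179.9, 0.0, 62.5]
wrist_force: [-0.5, -0.0, -0.8]
gripper_width: 28.2
gripper_force: 0.0
clock: 3.8
ee_pos: [566.2, -254.2, 68.8]
tool_rot: [179.9, 0.0, 62.5]
wrist_force: [-4.0, 1.6, 4.7]
gripper_width: 11.3
gripper_force: 30.0
```

```bash
python3 -m jog '[[[-0.37,0.21,0],-4.2,0],[[-0.72,0.45,0],-8.4,0],[[-1.06,0.71,0],-12.6,0],[[-1.37,1.0,0],-16.8,0],[[-1.66,1.31,0],-21,0],[[-1.93,1.64,0],-25.2,0],[[-2.17,1.98,0],-29.4,0],[[-2.39,2.35,0],-33.6,0],[[-2.39,2.35,0],-33.6,0],[[-2.39,2.35,0],-33.6,0]]'
python3 - <<'E'
from h import *
o,f=grab('wrist','w2.png'); print(o['ee_pos'],o['tool_rot'],o['wrist_force'])
E
```

```text
clock: 4.63
ee_pos: [541.5, -230.8, 68.8]
tool_rot: [179.9, 0.0, 28.9]
wrist_force: [-3.9, 1.0, 8.2]
gripper_width: 11.0
gripper_force: 29.3
[ 541.51428781 -230.80414964   68.78989132] [1.79933003e+02 3.93183768e-02 2.88741627e+01] [-3.86358725  0.99778258  8.15732522]
```

```bash
python3 -m jog '[[[0,0,0],0,0.2],[[0,0,0],0,0.3],[[0,0,0],0,0.5],[[0,0,0],0,0.5],[[0,0,2],0,0.5],[[0,0,4.5],0,0.5],[[0,0,7],0,0.5],[[0,0,9.5],0,0.5],[[0,0,11.5],0,0.5],[[0,0,11.5],0,0.5]]'
python3 -m jog '[[[-1,0,0],0,0.5],[[-1,0,0],0,0.5],[[-1,0,0],0,0.5]]'
cat > m.py <<'E'
from h import *
from scipy.spatial.transform import Rotation as R
o,f=grab('wrist','w3.png'); T=np.eye(4);T[:3,:3]=R.from_euler('xyz',o['tool_rot'],degrees=True).as_matrix();T[:3,3]=o['ee_pos'];T=T@f['tool_from_camera']
hsv=cv2.cvtColor(f['image'],cv2.COLOR_RGB2HSV)
v,u=np.mgrid[60:330,180:460]; uv=np.c_[u.ravel(),v.ravel()]; P=cloud(f,uv,T); h=hsv[uv[:,1],uv[:,0]].astype(int)
c=np.array([592,-202.2]); d=np.hypot(*(P[:,:2]-c).T)
k=(h[:,1]<60)&(P[:,2]>86)&(P[:,2]<98)&(d>22)&(d<80)&(P[:,0]<592)
p=plane(f,uv[k],93,T)[:,:2].astype(np.float32); l=cv2.fitLine(p,cv2.DIST_L2,0,.01,.01).ravel()
a=np.degrees(np.arctan2(l[1],l[0])); print('handle',k.sum(),a,cv2.minAreaRect(p),np.degrees(np.arctan2(*(p.mean(0)-c)[::-1])))
k=(h[:,1]<60)&(h[:,2]>150)&(P[:,2]<22)&(P[:,2]>5)&(d<65);b=cv2.minAreaRect(plane(f,uv[k],12,T)[:,:2].astype(np.float32));print('foot',b)
k=(h[:,0]>10)&(h[:,0]<32)&(h[:,1]>100)&(d<70);b=cv2.minAreaRect(plane(f,uv[k],50,T)[:,:2].astype(np.float32));print('brass',b)
E
python3 m.py
```

```text
clock: 5.52
ee_pos: [544.6, -231.9, 187.2]
tool_rot: [179.6, -0.3, 28.9]
wrist_force: [0.2, 0.3, -0.2]
gripper_width: 43.0
gripper_force: 0.0
clock: 5.77
ee_pos: [531.4, -230.3, 181.5]
tool_rot: [-179.9, 0.0, 28.9]
wrist_force: [1.0, 0.1, 0.1]
gripper_width: 42.7
gripper_force: 0.0
handle 1486 28.968107 ((550.6754150390625, -225.82101440429688), (53.50636291503906, 11.631827354431152), 28.880844116210938) -150.4229852167193
foot ((592.3910522460938, -202.13742065429688), (69.62523651123047, 89.4740219116211), 73.70467376708984)
brass ((592.318115234375, -202.1231689453125), (31.617902755737305, 87.06714630126953), 73.5925521850586)
```

View pics/w3.png

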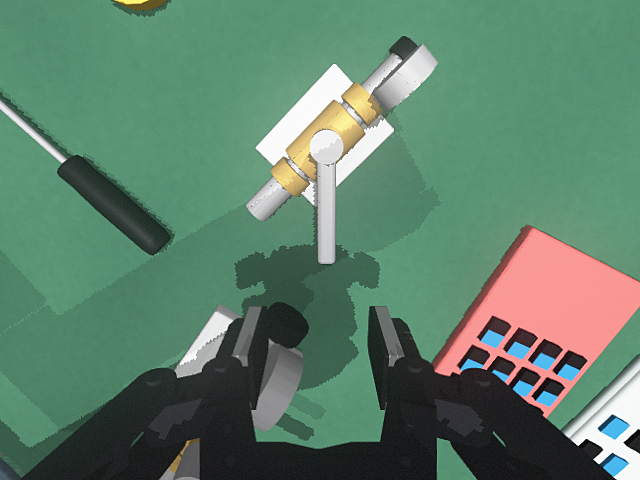

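Handle at 44.8° from closed, essentially the 45° wanted. Moving on to the lever.

```bash
python3 -m jog '[[[0,1.5,0],4,0.5],[[0,4.5,0],11,0.5],[[0,8,0],18,0.5],[[0,11.5,0],25,0.5],[[0,15,0],32,0.5],[[0,18.5,0],39,0.5],[[0,22,0],46,0.5],[[0,25,0],53,0.5],[[0,27.5,0],60,0.5],[[0,28.6,0],66,0.5]]' 
python3 -m jog '[[[0,0,0],2.8,0.5],[[0,0,0],2.8,0.5],[[0,0,0],2.8,0.5]]'
cat > b.py <<'E'
from h import *
from scipy.spatial.transform import Rotation as R
o,f=grab('wrist','w4.png'); T=np.eye(4);T[:3,:3]=R.from_euler('xyz',o['tool_rot'],degrees=True).as_matrix();T[:3,3]=o['ee_pos'];T=T@f['tool_from_camera']
hsv=cv2.cvtColor(f['image'],cv2.COLOR_RGB2HSV)
v,u=np.mgrid[0:320,100:560]; uv=np.c_[u.ravel(),v.ravel()]; P=cloud(f,uv,T); h=hsv[uv[:,1],uv[:,0]].astype(int)
k=(h[:,2]<70)&(P[:,2]>70)&(P[:,2]<100)&(abs(P[:,0]-528)<30)&(P[:,1]>55)&(P[:,1]<135)
p=plane(f,uv[k],90,T)[:,:2].astype(np.float32); print('bar',k.sum(),cv2.minAreaRect(p),P[k].min(0),P[k].max(0),np.percentile(P[k,2],95))
k=(h[:,2]<70)&(P[:,2]>101)&(P[:,2]<112)
p=plane(f,uv[k],106,T)[:,:2].astype(np.float32); print('frame',k.sum(),cv2.minAreaRect(p)); print(o['ee_pos'],o['tool_rot'])
E
python3 b.py
```

```text
clock: 6.65
ee_pos: [531.5, 58.8, 181.6]
tool_rot: [-180.0, -0.1, 95.4]
wrist_force: [-0.8, -0.8, 0.5]
gripper_width: 43.0
gripper_force: 0.0
clock: 6.9
ee_pos: [531.9, 55.7, 181.7]
tool_rot: [-180.0, -0.0, 97.6]
wrist_force: [1.0, -0.4, -0.4]
gripper_width: 42.8
gripper_force: 0.0
bar 1567 ((529.255615234375, 94.37261962890625), (15.53909683227539, 52.537940979003906), 7.249394416809082) [518.97644312  68.97960294  85.60584903] [540.05063557 120.17115074  96.24825648] 94.62111483344079
frame 941 ((601.6083984375, 175.36468505859375), (100.09416198730469, 62.869140625), 8.24216079711914)
[531.87611365  55.69674029 181.73230797] [-1.79956337e+02 -3.43914784e-03  9.76383200e+01]
```

View pics/w4.png

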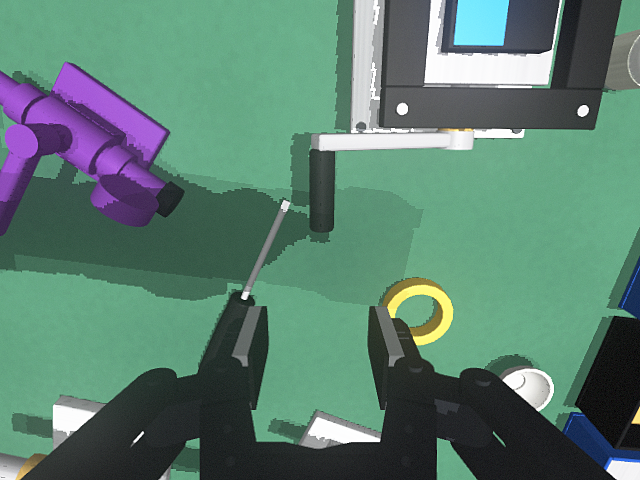

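The wrist view shows the hand bar from (320,150) to (320,232). It is measured at (529.2, 94.4), along the jaws' mid plane. Next I align over it, descend and grip.

```bash
python3 -m jog '[[[-0.1,1,0],0,0.5],[[-0.2,2.5,0],0,0.5],[[-0.3,3.9,0],0,0.5],[[-0.3,3.9,-2],0,0.5],[[-0.3,3.9,-4],0,0.5],[[-0.3,3.9,-6],0,0.5],[[-0.3,3.9,-8],0,0.5],[[-0.3,3.9,-10],0,0.5],[[-0.3,3.9,-11.3],0,0.5],[[-0.3,3.9,-11.8],0,0.5]]' 60
python3 -m jog '[[[0,0,0],0,0.5],[[0,0,0],0,0.2],[[0,0,0],0,0],[[0,0,0],0,0],[[0,0,0],0,0],[[0,0,0],0,0],[[0,0,0],0,0],[[0,0,0],0,0]]'
python3 -c "
import numpy as np
for t in 1.2-np.arange(1,13)*.1:
  x=(93.2-100*np.sin(t))/10; print(round(float(x*.991),2),round(float(x*.134),2),round(float(10*np.cos(t)-3.62),2))"
```

```text
clock: 7.78
ee_pos: [527.1, 94.5, 62.0]
tool_rot: [-179.8, -0.0, 97.6]
wrist_force: [-0.0, 0.9, -0.1]
gripper_width: 42.9
gripper_force: 0.0
clock: 8.45
ee_pos: [529.1, 94.4, 65.5]
tool_rot: [179.9, 0.0, 97.7]
wrist_force: [-3.9, 0.6, 6.6]
gripper_width: 14.2
gripper_force: 58.7
0.4 0.05 0.92
0.9 0.12 1.78
1.47 0.2 2.6
2.13 0.29 3.35
2.85 0.39 4.03
3.64 0.49 4.63
4.49 0.61 5.16
5.38 0.73 5.59
6.31 0.85 5.93
7.27 0.98 6.18
8.25 1.12 6.33
9.24 1.25 6.38
```

```bash
python3 -m jog '[[[0.2,0.03,0.5],0,0],[[0.4,0.05,0.92],0,0],[[0.65,0.08,1.35],0,0],[[0.9,0.12,1.78],0,0],[[1.18,0.16,2.2],0,0],[[1.47,0.2,2.6],0,0],[[1.8,0.24,3.0],0,0],[[2.13,0.29,3.35],0,0],[[2.48,0.34,3.7],0,0],[[2.85,0.39,4.03],0,0]]'
python3 -m jog '[[[0.39,0.05,0.3],0,0],[[0.79,0.1,0.6],0,0],[[1.2,0.16,0.87],0,0],[[1.64,0.22,1.13],0,0],[[2.08,0.28,1.35],0,0],[[2.53,0.34,1.56],0,0],[[3,0.4,1.74],0,0],[[3.46,0.46,1.9],0,0],[[3.94,0.53,2.03],0,0],[[4.42,0.59,2.15],0,0]]'
python3 -m jog '[[[0.4,0.05,0.06],0,0],[[0.98,0.14,0.15],0,0],[[1.4,0.19,0.18],0,0],[[1.97,0.27,0.2],0,0],[[1.97,0.27,0.2],0,0],[[1.97,0.27,0.2],0,0]]'
python3 - <<'E'
from h import *
grab('side','s1.png'); o,f=grab('top','t1.png')
g=cv2.imread('pics/s1.png')[200:340,190:400]; t=cv2.imread('pics/t1.png')[150:270,200:350]
cv2.imwrite('pics/c2.png',np.hstack([cv2.resize(g,(600,400))[:,:400],cv2.resize(t,(400,320),)[:, :] if 0 else cv2.resize(t,(400,400))]))
E
```

```text
clock: 9.28
ee_pos: [551.8, 97.4, 103.6]
tool_rot: [-179.3, 0.1, 97.7]
wrist_force: [-14.6, -3.3, 1.2]
gripper_width: 14.1
gripper_force: 58.4
clock: 10.12
ee_pos: [599.3, 103.7, 130.0]
tool_rot: [-179.9, 0.1, 97.7]
wrist_force: [-17.1, -3.6, 18.6]
gripper_width: 14.2
gripper_force: 61.3
clock: 10.62
ee_pos: [620.9, 106.6, 130.8]
tool_rot: [180.0, 0.1, 97.7]
wrist_force: [-8.7, -3.0, 9.2]
gripper_width: 14.0
gripper_force: 63.2
```

View pics/c2.png

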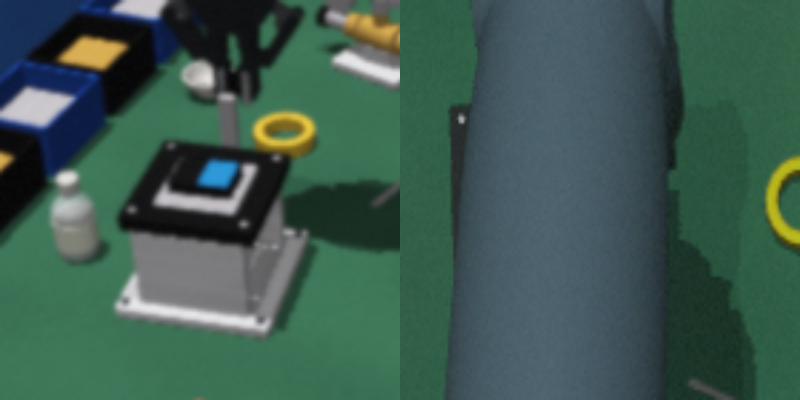

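The side crop shows the lever arm standing upright at about (228,120) and the module raised above the frame at (218,175). One check of the lift and the lean, after a settling row.

```bash
python3 -m jog '[[[0,0,0],0,0],[[0,0,0],0,0],[[0,0,0],0,0]]'; python3 - <<'E'
from h import *
o,f=grab('side'); hsv=cv2.cvtColor(f['image'],cv2.COLOR_RGB2HSV)
v,u=np.mgrid[200:320,220:330]; uv=np.c_[u.ravel(),v.ravel()]; P=cloud(f,uv); h=hsv[uv[:,1],uv[:,0]].astype(int)
k=(h[:,0]>90)&(h[:,0]<115)&(h[:,1]>120)&(P[:,2]>90)&(P[:,2]<140); print('module z',k.sum(),np.median(P[k,2]))
k=(h[:,2]<60)&(abs(P[:,2]-106)<6)&(P[:,1]>140); print('frame z',k.sum(),np.median(P[k,2]))
k=(h[:,1]<80)&(h[:,2]>80)&(P[:,2]>112)&(abs(P[:,1]-125)<25)&(abs(P[:,0]-620)<40); print('arm',k.sum(),P[k].mean(0),np.polyfit(P[k,2],P[k,0],1))
E
```

```text
clock: 10.97
ee_pos: [620.8, 106.6, 130.8]
tool_rot: [180.0, 0.1, 97.7]
wrist_force: [-9.0, -2.0, 8.1]
gripper_width: 14.2
gripper_force: 63.2
module z 149 117.91108953979744
frame z 850 105.5744167769958
arm 125 [617.88119768 136.97381569 140.26495403] [3.37598265e-01 5.70527993e+02]
```

```bash
python3 -c "
from cell import env
print(env.finish_job())"
```

```text
the job is handed in; nothing more can be done
None
```

I set the small vent valve half open (measured 44.8° from closed) and let go of it, then raised the cam lever upright; the gripper is still holding it, with the module about 12.3 mm above the frame, and I handed the job in at about 11 s.

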